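# Load the polishing bowl, stir, and hang the rod to dry

### The arm

A 7-joint arm with a two-finger parallel gripper is mounted at the origin on the work surface. World frame = base frame: x ahead of the robot, y to its left, z up, the work surface at z = 0. Lengths are in m, angles in rad, forces in N, time in s.
With the tool pointing down it reaches from about 0.375 to 0.925 m from the base axis. Payload 3.1 kg.
Tool frame: the origin (TCP) lies midway between the tips of the shut fingers; the grasp point (between the pads) lies 19 mm behind it (grip_point_offset is the distance from the TCP to the grasp point, in m); z points along the fingers, y is the line along which they close (so a half turn about z gives the same grasp; the last joint's range is limited). The gripper opens to 85 mm and grips with 20 to 120 N. Pads are 22 mm wide; open, the fingers measure 114 mm over their backs; the gripper's body (76 mm by 85 mm) begins 54 mm behind the grasp point. The pads swing forward as they close: fully open they stand 13 mm farther back than shut.
Start: joints at [1.1, 0.383, 0.044, 1.598, -0.018, 1.161, -0.05], TCP at [0.237, -0.605, 0.231] pointing down, gripper open.
Joint ranges: [-2.61, 2.61], [-0.41, 2.15], [-1.48, 1.57], [0, 2.5], [-1.57, 4.71], [0.05, 1.97], [-2.85, 2.85]. Speed limits (rad/s): [2.79, 2.79, 3.14, 3.14, 3.14, 3.14, 3.14].

### API

Orientations are given as [roll, pitch, yaw] about the fixed x, y, z axes, in that order (R = Rz(yaw) Ry(pitch) Rx(roll)).
In Python, from station import observe, read_camera, finish_job, grip_point_offset gives the robot as it stands. The module is installed in compiled form; this text tells all that it offers.
- The arm moves only by the shell command python3 -m pendant 'ROWS'. ROWS is JSON, a list of rows, each a list of 7 numbers: the shift along the tool's x, y, z normalised to -1 to 1, where 1 is 15 cm, then the turn, a rotation vector about the tool's x, y, z normalised to -1 to 1, where 1 is 1.5 rad, then the finger opening in mm, from 0 to 85.4. A call has 1 to 20 rows; each row is the pose to reach, as a shift and turn from the pose commanded when the call began, along the tool's axes at that moment; what a row does not reach only later rows make up. A row lasts 1/10 s, in which the tool goes at most 50 mm and 8.59 degrees, less where a joint would pass 70% of its speed; a pose out of reach is approached as far as the arm can. A call with a number of a shift or a turn outside -1 to 1 is refused whole. A call with a gripper value outside its range is refused whole. The fingers move at their own pace and stop on an object; the grip force is fixed at half the most. Time passes only in rows, so rows that repeat a pose let the fingers close. It gives the time, the measured TCP pose, the force, the opening and the grip force at its end, in the units of the state.
- observe(): the state, without advancing time (a new reading comes with each control period).
- read_camera(name): name is "side" or "top"; returns a dict with "color" (384x512x3 uint8, red, green, blue), "z_map" (384x512 float32, m along the optical axis (not along the pixel's ray), 0 where there is no reading), "fx", "fy", "cx", "cy" (pixels), "k1" (the pictures are not rectified: a ray, as slopes to the right and down, at radius r is drawn at 1 + k1 r^2 times it, then the intrinsics apply), "R" (3x3) and "t" (3): a world point X has camera coordinates R X + t. Camera axes: x right, y down, z forward; pixel columns grow to the right and rows downward; lengths in m; the calibration is good to about 2 mm. A picture is of the moment at which its call begins.
- finish_job(): hands the job in; it is judged then, once.
The state is a dict: "time": time; "qpos": joint angles; "joint_vel": joint speeds; "joint_torque": joint torques, N m; "eef_pos": TCP position; "tcp_rot": TCP orientation; "contact_force": force on the tool from outside, world axes, zero at the start; "ft_torque": the same for the moment, N m; "grip_width": finger opening in m; "finger_force": force on a finger pad.
Only numpy, scipy, OpenCV 4.12 (cv2) and the standard library are available. Lean on these libraries where they do the work, as an engineer would, in place of code of your own. Each camera call takes 0.05 s, during which the arm holds its last target. There are 200 camera calls.

### The job

Drop every silver ring blank lying on the bench (four to six of them) into the white bowl of green polishing balls. Then take the red-handled rod from its wooden block and, with its tip well down among the balls, stir round in wide circles a good way out from the middle of the bowl, two full rounds clockwise seen from above, starting at the side nearest the robot. Last, hang the rod to dry: put its steel end down through the eyelet of the brass bracket until its collar rests on it, with all rings and balls still in the bowl, and leave the brush, jar and pliers where they lie.

Things in the scene. Friction and masses are not known exactly. Their poses are not given: they have to be found in the camera images.
- bowl: White open ceramic bowl fixed to the bench, round, 170 mm across the rim, 55 mm high, wall 4 mm, sides nearly upright; its flat inner floor is about 158 mm across and 5 mm above the bench. Origin: centre of its underside; x points away from the robot, y to the robot's left.
- bowl_in (a point): Centre of the bowl's inner floor (5 mm above the bench, 50 mm below the rim); same axes as the bowl.
- rod: Stirring rod, standing upright at the start in the drilled block: steel shaft 9 mm thick and 90 mm long below a brass collar (26 mm across, 8 mm thick), with a tapered end 4 mm wide; above the collar a red round handle 18 mm thick and 67 mm long. Origin: on its axis, at the underside of the collar; z runs up along the handle (handle from z = 8 to 75 mm). Mass about 0.12 kg.
- rod_tip (a point): Lower end of the rod, on its axis, 90 mm below the collar's underside.
- block: Dark wooden block 66 x 66 x 100 mm fixed to the bench, with a vertical hole 15 mm wide in the middle of its top; at the start the rod hangs in it by its collar. Origin: centre of its underside. It stands left or right of the bowl.
- stand: Drying stand fixed to the bench on the other side of the bowl from the block: wooden foot, steel post, and a small square brass bracket 34 mm wide and 6 mm thick, its top 115 mm above the bench, with a vertical hole (the eyelet) through it. The post is 32 mm along +x from the eyelet and does not rise above the bracket. Origin: on the bench straight under the eyelet.
- eyelet (a point): Centre of the eyelet's mouth on top of the brass bracket, 115 mm above the bench. The hole is 13 mm wide, goes right through, axis vertical, 103 mm free below the mouth.
- brush: Flat paint brush with a wooden handle, about 180 mm long, lying on the bench beyond the bowl; not part of the job.
- jar: Closed amber jar, 56 mm across, 70 mm high, standing beyond the bowl; not part of the job.
- pliers: Pliers with red handles lying on the right of the bench, about 150 mm long; not part of the job.
- ring0: Bright silver-coloured ring blank lying flat on the bench between robot and bowl (or absent): 26 mm outside, 17 mm bore, 9 mm thick, 18 g. Origin: centre of its underside, z along its axis.
- ring1: Bright silver-coloured ring blank lying flat on the bench between robot and bowl (or absent): 26 mm outside, 17 mm bore, 9 mm thick, 18 g. Origin: centre of its underside, z along its axis.
- ring2: Bright silver-coloured ring blank lying flat on the bench between robot and bowl (or absent): 26 mm outside, 17 mm bore, 9 mm thick, 18 g. Origin: centre of its underside, z along its axis.
- ring3: Bright silver-coloured ring blank lying flat on the bench between robot and bowl (or absent): 26 mm outside, 17 mm bore, 9 mm thick, 18 g. Origin: centre of its underside, z along its axis.
- ring4: Bright silver-coloured ring blank lying flat on the bench between robot and bowl (or absent): 26 mm outside, 17 mm bore, 9 mm thick, 18 g. Origin: centre of its underside, z along its axis.
- ring5: Bright silver-coloured ring blank lying flat on the bench between robot and bowl (or absent): 26 mm outside, 17 mm bore, 9 mm thick, 18 g. Origin: centre of its underside, z along its axis.
- ball0_center (a point): Centre of one of the eight green polishing balls in the bowl, 20 mm across.
- ball1_center (a point): Centre of one of the eight green polishing balls in the bowl, 20 mm across.
- ball2_center (a point): Centre of one of the eight green polishing balls in the bowl, 20 mm across.
- ball3_center (a point): Centre of one of the eight green polishing balls in the bowl, 20 mm across.
- ball4_center (a point): Centre of one of the eight green polishing balls in the bowl, 20 mm across.
- ball5_center (a point): Centre of one of the eight green polishing balls in the bowl, 20 mm across.
- ball6_center (a point): Centre of one of the eight green polishing balls in the bowl, 20 mm across.
- ball7_center (a point): Centre of one of the eight green polishing balls in the bowl, 20 mm across.

How it is judged:
By the outcome, as a careful person would: the job done as asked, in the order asked, and still so for the second after the job is handed in, with the robot touching nothing.
Of ring0, ring1, ring2, ring3, ring4, ring5 only 4 to 6 are there at a start; the rules pass over those that are not, and their reading is None.
At some moment in a run one of ring0, ring1, ring2, ring3, ring4, ring5 may be knocked a few centimetres aside while the robot is not near it.
It also fails if it takes over 208 s, if anything falls off the work surface, if the arm or the gripper's body presses on something with over 40 N, if the wrist force passes 120 N, or if a joint passes its speed limit or range.

## Working session

There is one attempt and no reset: what is moved stays moved. The work goes in short steps, Python scripts to look and compute and a shell command to move; the robot and the scene stay as the last step left them, time stands still between calls to the robot, and variables do not carry over. Pictures are saved under pics/ and viewed, at most 18 in all, crops included, and the job is handed in when it is done.

```bash
mkdir -p pics
cat > h.py <<'E'
import numpy as np, cv2
from station import observe, read_camera, grip_point_offset
from scipy.spatial.transform import Rotation as Ro
def cloud(c):
    h,w=c["z_map"].shape
    u,v=np.meshgrid(np.arange(w),np.arange(h))
    K=np.array([[c["fx"],0,c["cx"]],[0,c["fy"],c["cy"]],[0,0,1.]])
    p=np.stack([u,v],-1).reshape(-1,1,2).astype(np.float64)
    n=cv2.undistortPoints(p,K,np.array([c["k1"],0,0,0.])).reshape(h,w,2)
    z=c["z_map"].astype(float)
    X=np.dstack([n*z[...,None],z])
    W=(X-np.array(c["t"]))@np.array(c["R"])
    W[z==0]=np.nan
    return W
def shot(name,fn=None):
    c=read_camera(name)
    if fn: cv2.imwrite(f"pics/{fn}.png",c["color"][...,::-1])
    return c,cloud(c)
def rows(target):
    """shift in tool axes (normalised) from the measured pose to world target"""
    o=observe(); R=Ro.from_euler('xyz',o["tcp_rot"]).as_matrix()
    return R.T@(np.array(target)-o["eef_pos"])/.15
E
python3 - <<'E'
from h import *
o=observe()
for k,v in o.items(): print(k,np.round(v,4))
print(grip_point_offset)
for n in("top","side"):
    c,W=shot(n,n+"0"); print(n,c["fx"],c["k1"],np.round(-np.array(c["R"]).T@c["t"],3)); np.savez(f"{n}0.npz",W=W,c=c["color"])
E
```

```text
time 0.0
qpos [ 1.1002  0.3838  0.0439  1.5996 -0.0179  1.1612 -0.0499]
joint_vel [-0.0026  0.0023  0.0004 -0.0001  0.0003  0.0012 -0.0001]
joint_torque [ 2.00000e-04 -4.33455e+01  1.02450e+00 -2.49512e+01  1.05000e-02
  1.12000e-02  0.00000e+00]
eef_pos [ 0.2364 -0.6045  0.2299]
tcp_rot [-3.139e+00  1.000e-04  3.728e-01]
contact_force [-0.3636 -0.1546 -0.2632]
ft_torque [ 0.0184 -0.0292  0.0142]
finger_force 0.0
grip_width 0.0855
0.0187
top 452.8099469962055 0.06048094798458796 [ 0.338 -0.075  1.177]
side 406.9704109882529 -0.11225284452231271 [ 0.486 -0.892  0.706]
```

View pics/top0.png

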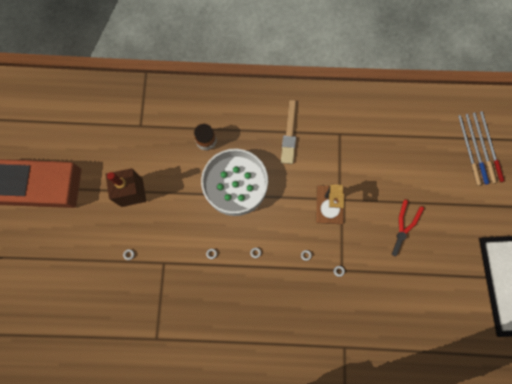

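View pics/side0.png

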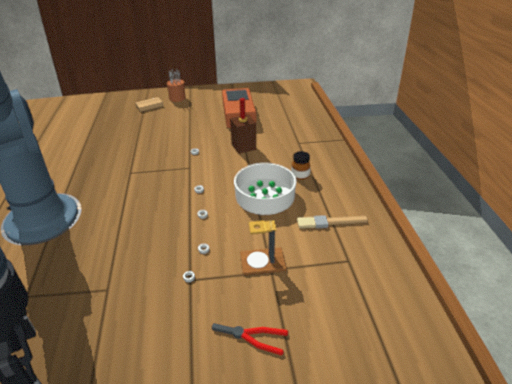

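The top view shows five rings at (129,255), (211,254), (256,253), (306,255) and (339,271). The bowl is at (235,182), the block and rod at (125,188), and the bracket at (336,196).

```bash
cat >> h.py <<'E'
def ringpos(c,W,box=None):
    a=c["color"].astype(int); m=(a.min(-1)>95)&(a.max(-1)-a.min(-1)<40)
    return m
def rings(c,W):
    a=c["color"].astype(int)
    with np.errstate(invalid='ignore'):
        m=(W[...,2]>.0045)&(W[...,2]<.02)&(a.max(-1)-a.min(-1)<45)&(a.max(-1)>75)&(W[...,0]>.2)&(W[...,0]<.6)
    n,l,s,_=cv2.connectedComponentsWithStats(m.astype(np.uint8),connectivity=8)
    r=[]
    for i in range(1,n):
        if s[i,4]>=25 and s[i,2]<25 and s[i,3]<25:
            p=W[l==i]; r.append((np.r_[(p.max(0)+p.min(0))[:2]/2,p[:,:2].mean(0),np.median(p[:,2]),np.ptp(p[:,0]),np.ptp(p[:,1])],s[i,:5]))
    return r
E
python3 - <<'E'
from h import *
for n in("top","side"):
    d=np.load(n+"0.npz"); W=d["W"]; c={"color":d["c"]}
    a=d["c"].astype(int)
    print(n,"table z",np.nanmedian(W[300:340,250:400,2] if n=="top" else W[150:250,100:180,2]))
    for r,s in rings(c,W): print("ring",np.round(r,4),s)
    z=W[...,2]
    # bowl rim
    bw=(a.min(-1)>90)&(z>.045)&(z<.065)&(W[...,0]>.4)&(abs(W[...,1])<.3)
    p=W[bw][:,:2]; A=np.c_[2*p,np.ones(len(p))]; s=np.linalg.lstsq(A,(p**2).sum(1),rcond=None)[0]
    print("bowl",s[:2],np.sqrt(s[2]+s[0]**2+s[1]**2),len(p),np.median(W[bw][:,2]))
    # red handle
    rd=(a[...,0]>1.8*a[...,1]+20)&(a[...,0]>80)&(z>.105)&(z<.2)
    if rd.any():
        q=W[rd]; print("rod red",len(q),q.min(0),q.max(0),np.median(q,0))
        t=q[q[:,2]>q[:,2].max()-.006]; print(" top",t.mean(0),len(t))
    def box(m,t):
        q=W[m]; 
        if len(q)<3: return
        r=cv2.minAreaRect((q[:,:2]*1000).astype(np.float32)); print(t,len(q),np.round(r[0],1),np.round(r[1],1),round(r[2],1),np.median(q[:,2]))
    box((z>.095)&(z<.106)&(W[...,1]>.05),"block top")
    box((z>.108)&(z<.122)&(W[...,1]<-.03)&(W[...,0]>.3),"bracket")
    br=(a[...,0]>a[...,2]*2)&(z>.1)&(z<.13)&(W[...,1]<-.03)&(W[...,0]>.3); box(br,"brass")
E
```

```text
top table z -0.0002441628263084373
ring [ 0.5833 -0.0348  0.5856 -0.0338  0.0059  0.0331  0.0417] [243 194  17  13  79]
ring [ 0.5709 -0.2425  0.5656 -0.2393  0.0114  0.0534  0.048 ] [321 197  19  22 218]
ring [0.4302 0.2712 0.4297 0.2711 0.0091 0.0251 0.0265] [123 249  11  11  52]
ring [0.4397 0.062  0.44   0.0612 0.0082 0.0231 0.0237] [206 249  10  10  46]
ring [ 0.447  -0.0505  0.4471 -0.0511  0.0084  0.0234  0.0235] [250 248  10  10  45]
ring [ 0.4461 -0.1824  0.446  -0.1821  0.0089  0.0248  0.0258] [301 250  11  11  51]
ring [ 0.411  -0.2668  0.4111 -0.2667  0.0081  0.0231  0.0258] [334 266  11  10  49]
bowl [0.6231374  0.01003101] 0.08228934154788824 419 0.05390377363881785
rod red 44 [0.58391862 0.27456111 0.16682813] [0.5988758  0.29043652 0.17918701] [0.59213584 0.28178291 0.17466132]
 top [0.59173404 0.28256444 0.17552514] 29
block top 581 [592.6 282.5] [67.4 68.2] 14.4 0.09981309509555124
bracket 288 [ 580.2 -242. ] [56.3 33.2] 1.2 0.11451002769046792
brass 271 [ 580.7 -242.4] [55.3 32.5] 1.2 0.1144723896365631
side table z -0.0003534338867171746
ring [0.574  0.0378 0.5735
[... 201 characters left out ...]
   9   7  34]
ring [ 0.4453 -0.1846  0.4455 -0.1865  0.0083  0.0222  0.0244] [199 244  10   9  54]
ring [ 0.5685 -0.2428  0.5684 -0.2449  0.0117  0.0497  0.0531] [247 252  22  16 281]
ring [ 0.409  -0.2685  0.4092 -0.2695  0.0079  0.0248  0.0253] [183 271  12  10  71]
bowl [0.62183439 0.00509443] 0.08249746300579712 461 0.05147318927834324
rod red 100 [0.5834402  0.26740833 0.11132529] [0.59891491 0.28535843 0.17674279] [0.59130684 0.27340969 0.1468462 ]
 top [0.59203935 0.27636906 0.1742243 ] 12
block top 1204 [ 572.9 1069.6] [1665.1 2781.8] 89.7 0.10013211295868943
bracket 310 [ 578.4 -244.6] [37.7 56. ] 89.6 0.11401637245996968
brass 305 [ 578.4 -244.6] [37.7 56. ] 89.6 0.1140426498244619
```

Run:
```python
import cv2,numpy as np
a=cv2.imread("pics/top0.png");b=cv2.imread("pics/side0.png")
f=lambda i,x,y:cv2.resize(i[y:y+48,x:x+64],(400,300),interpolation=cv2.INTER_CUBIC)
cv2.imwrite("pics/crop1.png",np.vstack([np.hstack([f(a,93,165),f(a,305,175)]),np.hstack([f(b,212,92),f(b,232,205)])]))
```

```text
(no output)
```

View pics/crop1.png

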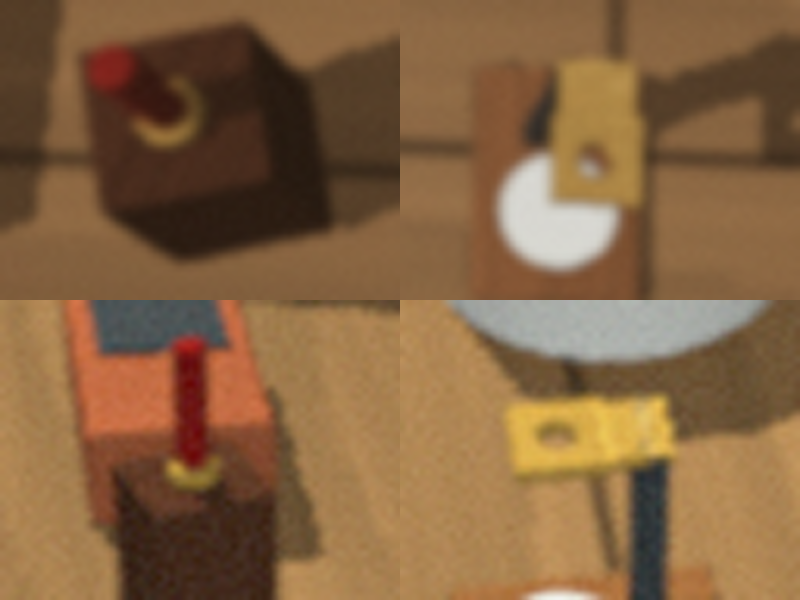

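The crop shows the eyelet at about top (335.9,200.6) and side (257.1,226.8), and the rod upright in its block. I'll square the tool and move over the nearest ring.

```bash
python3 -m pendant '[[0,0,0,0,0,0.249,50],[0,0,0,0,0,0.249,50],[0,0,0,0,0,0.249,50],[0,0,0,0,0,0.249,50]]'
python3 -m pendant '[[0.25,-0.25,0,0,0,0,50],[0.5,-0.5,0,0,0,0,50],[0.75,-0.75,0.2,0,0,0,50],[1,-1,0.4,0,0,0,50],[1,-1,0.4,0,0,0,50]]'
python3 -m pendant '[[0.1,-0.25,0,0,0,0,50],[0.16,-0.5,0,0,0,0,50],[0.16,-0.75,0.2,0,0,0,50],[0.16,-1,0.4,0,0,0,50],[0.16,-1.0,0.4,0,0,0,50]]'
python3 - <<'E'
from h import *
c,W=shot("top","top1")
for r,s in rings(c,W): print(np.round(r,4),s)
o=observe();print(o["eef_pos"],o["tcp_rot"],o["time"],o["qpos"],rows([.4105,-.267,.003]))
def pl(c,uv,z):
    K=np.array([[c["fx"],0,c["cx"]],[0,c["fy"],c["cy"]],[0,0,1.]])
    n=cv2.undistortPoints(np.array([[uv]],float),K,np.array([c["k1"],0,0,0.])).ravel()
    R=np.array(c["R"]);C=-R.T@c["t"];d=R.T@np.r_[n,1]; return C+d*(z-C[2])/d[2]
print(pl(c,(335.9,200.6),.115)); s,_=shot("side"); print(pl(s,(257.1,226.8),.115))
E
```

```text
time: 0.5
eef_pos: [0.2366, -0.6048, 0.2305]
tcp_rot: [-3.14, 0.001, -0.0]
contact_force: [-1.0, -0.3, -0.4]
grip_width: 0.05
finger_force: 0.0
time: 1.0
eef_pos: [0.3901, -0.4498, 0.169]
tcp_rot: [-3.137, 0.0, 0.008]
contact_force: [0.2, 0.3, -0.3]
grip_width: 0.05
finger_force: 0.0
time: 1.5
eef_pos: [0.4073, -0.2959, 0.1061]
tcp_rot: [-3.131, 0.011, 0.01]
contact_force: [-0.3, 1.6, -0.9]
grip_width: 0.0499
finger_force: 0.0
[ 0.5847 -0.0429  0.5844 -0.0437  0.006   0.0283  0.0207] [250 195   9  11  31]
[ 0.5713 -0.2428  0.5656 -0.2392  0.0115  0.0511  0.0483] [321 198  19  20 213]
[0.4304 0.2713 0.43   0.2711 0.0091 0.0253 0.0271] [123 249  11  11  54]
[0.4397 0.0619 0.4395 0.0611 0.0087 0.0234 0.0233] [206 249  10  10  48]
[ 0.4467 -0.0505  0.4468 -0.0516  0.009   0.0233  0.0236] [250 248  10  10  47]
[ 0.4461 -0.1823  0.4467 -0.1824  0.0088  0.0254  0.0256] [301 250  11  11  46]
[ 0.4094 -0.2636  0.4063 -0.2613  0.0083  0.0199  0.0204] [334 267   9   9  26]
[ 0.40879042 -0.30024583  0.10824723] [-3.13619388  0.00631279  0.00702164] 1.55 [ 0.61568664  0.27824221 -0.07044292  2.03118727  0.02424293  0.84117568
 -1.03216254] [ 0.01738222 -0.21776266  0.70273833]
[ 0.56842087 -0.24158661  0.115     ]
[ 0.56842283 -0.24649218  0.115     ]
```

```bash
python3 -m pendant '[[0.015,-0.21,0.2,0,0,0,50],[0.015,-0.21,0.4,0,0,0,50],[0.015,-0.21,0.55,0,0,0,50],[0.015,-0.21,0.63,0,0,0,50],[0.015,-0.21,0.67,0,0,0,50],[0.015,-0.21,0.69,0,0,0,50],[0.015,-0.21,0.7,0,0,0,50],[0.015,-0.21,0.7,0,0,0,50],[0.015,-0.21,0.7,0,0,0,50]]'
python3 - <<'E'
from h import *
c,W=shot("side"); cv2.imwrite("pics/s2.png",cv2.resize(c["color"][200:344,110:302,::-1],(768,576),interpolation=cv2.INTER_CUBIC))
print(observe()["eef_pos"],observe()["contact_force"])
E
```

```text
time: 2.5
eef_pos: [0.4139, -0.2745, 0.0071]
tcp_rot: [3.141, -0.001, -0.001]
contact_force: [0.3, -0.2, -0.0]
grip_width: 0.05
finger_force: 0.0
[ 0.41383245 -0.27432146  0.00698732] [-0.14097303 -0.1395866   1.24854195]
```

View pics/s2.png

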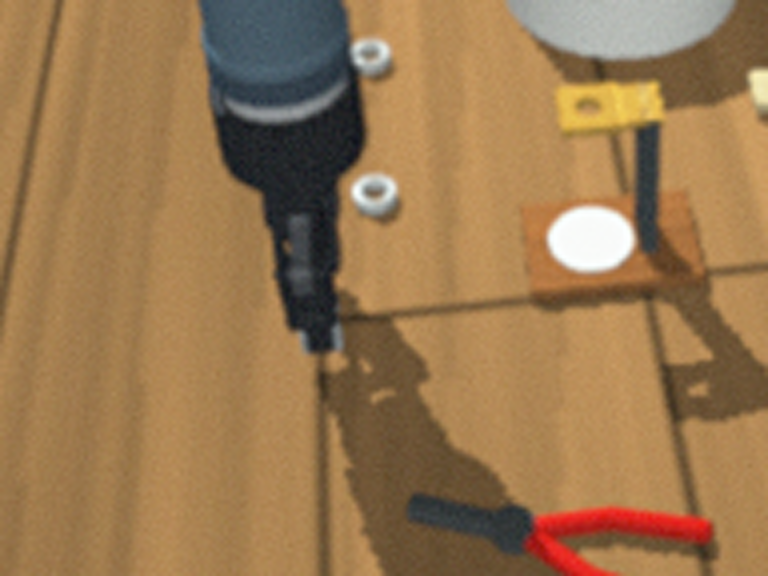

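The near finger (about (320,340) in the crop) hides the ring, so the tool is roughly over it. I'll make a small correction, then close and lift.

```bash
python3 -m pendant '[[-0.02,-0.04,0.01,0,0,0,50],[-0.02,-0.04,0.025,0,0,0,50],[-0.02,-0.04,0.03,0,0,0,15],[-0.02,-0.04,0.03,0,0,0,15],[-0.02,-0.04,0.03,0,0,0,15],[-0.02,-0.04,0.03,0,0,0,15],[-0.02,-0.04,0.03,0,0,0,15],[-0.02,-0.04,0.03,0,0,0,15]]'
python3 -m pendant '[[0,0,-0.1,0,0,0,15],[0,0,-0.3,0,0,0,15],[0,0,-0.55,0,0,0,15],[0,0,-0.8,0,0,0,15],[0,0,-0.8,0,0,0,15],[0,0,-0.8,0,0,0,15]]'
```

```text
time: 3.35
eef_pos: [0.41, -0.2677, 0.0019]
tcp_rot: [-3.141, 0.001, -0.001]
contact_force: [-1.8, 1.2, 5.2]
grip_width: 0.0223
finger_force: 58.8
time: 3.95
eef_pos: [0.4112, -0.2688, 0.1227]
tcp_rot: [3.14, -0.003, -0.001]
contact_force: [1.2, 1.0, -2.3]
grip_width: 0.022
finger_force: 58.8
```

```bash
python3 -m pendant '[[0,-0.25,0,0,0,0,15],[0.05,-0.5,0,0,0,0,15],[0.15,-0.75,0,0,0,0,15],[0.27,-1,0,0,0,0,15],[0.27,-1,0,0,0,0,15],[0.27,-1,0,0,0,0,15]]'
python3 - <<'E'
from h import *
c,W=shot("side"); cv2.imwrite("pics/s3.png",cv2.resize(c["color"][120:264,140:332,::-1],(768,576),interpolation=cv2.INTER_CUBIC))
E
```

```text
time: 4.55
eef_pos: [0.4499, -0.1166, 0.1201]
tcp_rot: [-3.141, 0.003, 0.003]
contact_force: [0.3, -0.4, -1.1]
grip_width: 0.0224
finger_force: 58.9
```

View pics/s3.png

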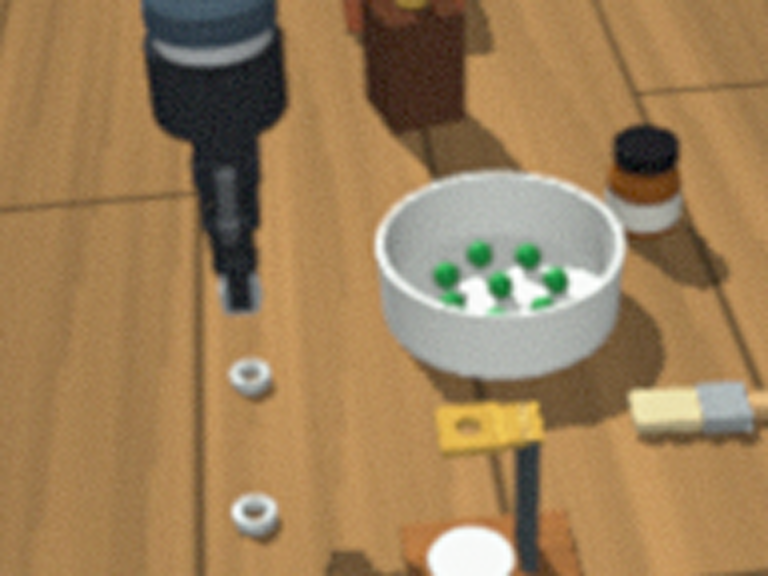

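The ring is held at the fingertips (about (240,295)) and two other rings are still in place. Next is the bowl.

```bash
python3 -m pendant '[[0.25,-0.2,0,0,0,0,15],[0.5,-0.4,0,0,0,0,15],[0.75,-0.6,0,0,0,0,15],[0.97,-0.75,0.05,0,0,0,15],[0.97,-0.75,0.2,0,0,0,15],[0.97,-0.75,0.35,0,0,0,15],[0.97,-0.75,0.43,0,0,0,15],[0.97,-0.75,0.43,0,0,0,15],[0.97,-0.75,0.43,0,0,0,45],[0.97,-0.75,0.43,0,0,0,45],[0.97,-0.75,0.43,0,0,0,45],[0.97,-0.75,0.2,0,0,0,45],[0.97,-0.75,0,0,0,0,45],[0.97,-0.75,-0.1,0,0,0,45]]'
python3 -m pendant '[[-0.25,0.2,0,0,0,0,50],[-0.5,0.4,0,0,0,0,50],[-0.75,0.6,0,0,0,0,50],[-0.97,0.8,0,0,0,0,50],[-0.97,0.8,0,0,0,0,50],[-0.97,0.8,0,0,0,0,50]]'
python3 - <<'E'
from h import *
c,W=shot("top","top3")
for r,s in rings(c,W): print(np.round(r,4),s)
c,W=shot("side")
for r,s in rings(c,W): print(np.round(r,4),s)
a=np.array(cv2.imread("pics/top3.png"));cv2.imwrite("pics/t3.png",cv2.resize(a[140:284,140:332],(768,576),interpolation=cv2.INTER_CUBIC))
o=observe();print(o["eef_pos"],o["tcp_rot"],rows([.4455,-.184,.002]))
E
```

```text
time: 6.0
eef_pos: [0.5989, -0.0054, 0.1408]
tcp_rot: [-3.142, -0.007, -0.001]
contact_force: [0.9, 0.0, 0.7]
grip_width: 0.0452
finger_force: 0.0
time: 6.6
eef_pos: [0.4502, -0.1265, 0.1371]
tcp_rot: [3.141, -0.001, -0.004]
contact_force: [0.1, 0.8, -0.1]
grip_width: 0.0501
finger_force: 0.0
[ 0.571  -0.2441  0.5665 -0.2453  0.0119  0.0528  0.0448] [322 198  18  21 142]
[0.4314 0.2713 0.43   0.2711 0.0086 0.0231 0.0268] [123 249  11  10  53]
[0.4395 0.0613 0.4397 0.0605 0.0085 0.0234 0.0255] [206 249  11  10  50]
[ 0.4466 -0.0505  0.4466 -0.0516  0.0086  0.0231  0.0235] [250 248  10  10  49]
[0.5739 0.0572 0.5766 0.0665 0.0098 0.052  0.0506] [237 176  17  13  87]
[ 0.4455 -0.0537  0.446  -0.0552  0.0071  0.0216  0.0269] [198 210   9   7  32]
[ 0.4456 -0.1837  0.4456 -0.1857  0.0083  0.022   0.0261] [199 244  10   8  52]
[ 0.5692 -0.2428  0.5684 -0.245   0.0116  0.0506  0.0525] [247 252  23  16 277]
[ 0.45216935 -0.12459281  0.13736128] [-3.14136342e+00 -2.02407247e-03  8.11034923e-04] [-0.04661     0.39621856  0.90222525]
```

View pics/t3.png

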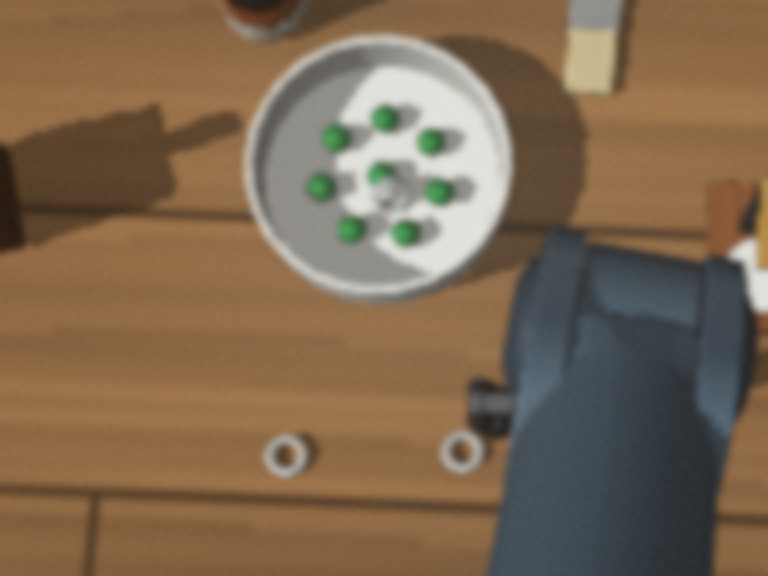

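The first ring lies in the bowl against the middle ball, at about (390,190) in the crop. Next is the ring at (.4455,-.184).

```bash
python3 -m pendant '[[-0.045,0.2,0,0,0,0,50],[-0.045,0.4,0.2,0,0,0,50],[-0.045,0.4,0.45,0,0,0,50],[-0.045,0.4,0.65,0,0,0,50],[-0.045,0.4,0.8,0,0,0,50],[-0.045,0.4,0.87,0,0,0,50],[-0.045,0.4,0.9,0,0,0,50],[-0.045,0.4,0.9,0,0,0,50],[-0.045,0.4,0.9,0,0,0,15],[-0.045,0.4,0.9,0,0,0,15],[-0.045,0.4,0.9,0,0,0,15],[-0.045,0.4,0.9,0,0,0,15],[-0.045,0.4,0.9,0,0,0,15]]'
python3 -m pendant '[[0,0,-0.1,0,0,0,15],[0,0,-0.3,0,0,0,15],[0.05,-0.1,-0.55,0,0,0,15],[0.1,-0.4,-0.7,0,0,0,15],[0.3,-0.7,-0.7,0,0,0,15],[0.5,-1,-0.7,0,0,0,15],[0.5,-1,-0.7,0,0,0,15],[0.5,-1,-0.7,0,0,0,15]]'
python3 -m pendant '[[0.25,0,0,0,0,0,15],[0.5,0,0,0,0,0,15],[0.78,0,0,0,0,0,15],[0.78,0,0.05,0,0,0,15],[0.78,0,0.2,0,0,0,15],[0.78,0,0.3,0,0,0,15],[0.78,0,0.36,0,0,0,15],[0.78,0,0.36,0,0,0,15],[0.78,0,0.36,0,0,0,45],[0.78,0,0.36,0,0,0,45],[0.78,0,0.36,0,0,0,45],[0.78,0,0.2,0,0,0,45],[0.78,0,0,0,0,0,45],[0.78,0,-0.1,0,0,0,45]]'
python3 -m pendant '[[-0.25,0,0,0,0,0,50],[-0.5,0,0,0,0,0,50],[-0.75,0,0,0,0,0,50],[-1,0,0,0,0,0,50],[-1,0,0,0,0,0,50],[-1,0,0,0,0,0,50]]'
python3 - <<'E'
from h import *
c,W=shot("top","top4")
for r,s in rings(c,W): print(np.round(r,4),s)
c,W=shot("side")
for r,s in rings(c,W): print(np.round(r,4),s)
o=observe();print(o["eef_pos"],o["tcp_rot"],rows([.446,-.054,.002]))
E
```

```text
time: 8.0
eef_pos: [0.4455, -0.1858, 0.0033]
tcp_rot: [3.141, -0.003, -0.001]
contact_force: [-0.4, 0.4, 5.8]
grip_width: 0.0218
finger_force: 58.7
time: 8.8
eef_pos: [0.5204, -0.0327, 0.1074]
tcp_rot: [-3.141, -0.002, 0.005]
contact_force: [-0.4, -0.3, -0.3]
grip_width: 0.0218
finger_force: 58.9
time: 10.2
eef_pos: [0.6383, -0.0354, 0.1253]
tcp_rot: [3.142, -0.006, -0.0]
contact_force: [0.4, -0.2, -0.4]
grip_width: 0.0449
finger_force: 0.0
time: 10.8
eef_pos: [0.4855, -0.0357, 0.1221]
tcp_rot: [3.141, -0.001, -0.001]
contact_force: [0.5, 0.3, -0.1]
grip_width: 0.0497
finger_force: 0.0
[ 0.5704 -0.2428  0.5651 -0.2393  0.0115  0.0533  0.0533] [320 198  21  21 252]
[0.4314 0.2714 0.4307 0.2713 0.0088 0.0234 0.0264] [123 249  11  10  53]
[0.4397 0.0644 0.4404 0.0651 0.0084 0.0237 0.0189] [206 249   8  10  32]
[0.5741 0.0562 0.5746 0.0651 0.0104 0.0517 0.0548] [237 175  17  17  98]
[0.4386 0.0563 0.4387 0.0554 0.0077 0.0203 0.023 ] [195 186   8   6  30]
[ 0.4455 -0.0555  0.4452 -0.0561  0.0073  0.0217  0.0292] [198 210   9   8  37]
[ 0.48801162 -0.03541892  0.12271413] [-3.14150006e+00 -3.13567757e-03 -5.79305613e-04] [-0.28252772  0.12411051  0.80386744]
```

```bash
python3 -m pendant '[[-0.15,0.1,0,0,0,0,50],[-0.28,0.125,0.2,0,0,0,50],[-0.28,0.125,0.4,0,0,0,50],[-0.28,0.125,0.6,0,0,0,50],[-0.28,0.125,0.73,0,0,0,50],[-0.28,0.125,0.79,0,0,0,50],[-0.28,0.125,0.8,0,0,0,50],[-0.28,0.125,0.8,0,0,0,50],[-0.28,0.125,0.8,0,0,0,15],[-0.28,0.125,0.8,0,0,0,15],[-0.28,0.125,0.8,0,0,0,15],[-0.28,0.125,0.8,0,0,0,15],[-0.28,0.125,0.8,0,0,0,15]]'
python3 -m pendant '[[0,0,-0.1,0,0,0,15],[0,0,-0.3,0,0,0,15],[0,-0.1,-0.55,0,0,0,15],[0.1,-0.3,-0.7,0,0,0,15],[0.1,-0.6,-0.7,0,0,0,15],[0.1,-0.6,-0.7,0,0,0,15]]'
python3 -m pendant '[[0.25,0,0,0,0,0,15],[0.5,0,0,0,0,0,15],[0.75,0,0,0,0,0,15],[0.95,0,0.05,0,0,0,15],[0.95,0,0.2,0,0,0,15],[0.95,0,0.3,0,0,0,15],[0.95,0,0.35,0,0,0,15],[0.95,0,0.35,0,0,0,15],[0.95,0,0.35,0,0,0,45],[0.95,0,0.35,0,0,0,45],[0.95,0,0.35,0,0,0,45],[0.95,0,0.2,0,0,0,45],[0.95,0,0,0,0,0,45],[0.95,0,-0.1,0,0,0,45]]'
python3 -m pendant '[[-0.25,0,0,0,0,0,50],[-0.5,0,0,0,0,0,50],[-0.75,0,0,0,0,0,50],[-1,0,0,0,0,0,50],[-1,0,0,0,0,0,50],[-1,0,0,0,0,0,50]]'
python3 - <<'E'
from h import *
c,W=shot("top","top5")
for r,s in rings(c,W): print(np.round(r,4),s)
c,W=shot("side")
for r,s in rings(c,W): print(np.round(r,4),s)
o=observe();print(o["eef_pos"],o["tcp_rot"],rows([.439,.058,.002]))
E
```

```text
time: 12.2
eef_pos: [0.4456, -0.0543, 0.0033]
tcp_rot: [3.141, -0.003, -0.001]
contact_force: [-0.9, 1.6, 5.9]
grip_width: 0.0219
finger_force: 58.6
time: 12.8
eef_pos: [0.4611, 0.043, 0.1094]
tcp_rot: [-3.138, -0.006, 0.009]
contact_force: [0.5, 0.0, -0.3]
grip_width: 0.0217
finger_force: 58.8
time: 14.2
eef_pos: [0.6037, 0.036, 0.1251]
tcp_rot: [-3.141, -0.005, -0.001]
contact_force: [0.5, -0.7, 0.6]
grip_width: 0.045
finger_force: 0.0
time: 14.8
eef_pos: [0.4511, 0.0356, 0.1221]
tcp_rot: [3.141, -0.001, -0.0]
contact_force: [0.4, 0.2, 0.2]
grip_width: 0.0499
finger_force: 0.0
[ 0.5703 -0.2425  0.5656 -0.2389  0.0116  0.0536  0.0531] [320 198  21  21 256]
[0.4281 0.2707 0.4292 0.2706 0.0085 0.0255 0.0278] [123 250  12  11  55]
[0.5739 0.0516 0.5721 0.0597 0.009  0.052  0.0644] [237 176  17  18  97]
[0.4385 0.0573 0.4381 0.0573 0.0067 0.0201 0.0275] [195 186   8   7  28]
[0.45347051 0.03591831 0.1226712 ] [-3.14118227e+00 -2.97906693e-03 -8.18937395e-04] [-0.09898674 -0.1468022   0.80424368]
```

```bash
python3 -m pendant '[[-0.1,-0.145,0,0,0,0,50],[-0.1,-0.145,0.2,0,0,0,50],[-0.1,-0.145,0.4,0,0,0,50],[-0.1,-0.145,0.6,0,0,0,50],[-0.1,-0.145,0.73,0,0,0,50],[-0.1,-0.145,0.79,0,0,0,50],[-0.1,-0.145,0.8,0,0,0,50],[-0.1,-0.145,0.8,0,0,0,50],[-0.1,-0.145,0.8,0,0,0,15],[-0.1,-0.145,0.8,0,0,0,15],[-0.1,-0.145,0.8,0,0,0,15],[-0.1,-0.145,0.8,0,0,0,15],[-0.1,-0.145,0.8,0,0,0,15]]'
python3 -m pendant '[[0,0,-0.1,0,0,0,15],[0,0,-0.3,0,0,0,15],[0,0.1,-0.55,0,0,0,15],[0.2,0.2,-0.7,0,0,0,15],[0.45,0.2,-0.7,0,0,0,15],[0.45,0.2,-0.7,0,0,0,15]]'
python3 -m pendant '[[0.25,0,0,0,0,0,15],[0.5,0,0,0,0,0,15],[0.75,0,0,0,0,0,15],[0.95,0,0.05,0,0,0,15],[0.95,0,0.2,0,0,0,15],[0.95,0,0.3,0,0,0,15],[0.95,0,0.35,0,0,0,15],[0.95,0,0.35,0,0,0,15],[0.95,0,0.35,0,0,0,45],[0.95,0,0.35,0,0,0,45],[0.95,0,0.35,0,0,0,45],[0.95,0,0.2,0,0,0,45],[0.95,0,0,0,0,0,45],[0.95,0,-0.1,0,0,0,45]]'
python3 -m pendant '[[-0.25,-0.1,0,0,0,0,50],[-0.5,-0.2,0,0,0,0,50],[-0.75,-0.4,0,0,0,0,50],[-1,-0.6,0,0,0,0,50],[-1,-0.6,0,0,0,0,50]]'
python3 -m pendant '[[-0.25,-0.25,0,0,0,0,50],[-0.45,-0.5,0,0,0,0,50],[-0.45,-0.65,0,0,0,0,50],[-0.45,-0.65,0,0,0,0,50],[-0.45,-0.65,0,0,0,0,50]]'
python3 - <<'E'
from h import *
c,W=shot("top","top6")
for r,s in rings(c,W): print(np.round(r,4),s)
c,W=shot("side","side6")
for r,s in rings(c,W): print(np.round(r,4),s)
o=observe();print(o["eef_pos"],o["tcp_rot"],rows([.43,.268,.002]))
E
```

```text
time: 16.2
eef_pos: [0.4381, 0.0577, 0.0033]
tcp_rot: [-3.142, -0.003, -0.001]
contact_force: [-0.8, 0.2, 6.3]
grip_width: 0.0218
finger_force: 58.6
time: 16.8
eef_pos: [0.5111, 0.0268, 0.11]
tcp_rot: [-3.14, -0.011, -0.003]
contact_force: [-0.2, 0.2, 0.8]
grip_width: 0.0218
finger_force: 58.8
time: 18.2
eef_pos: [0.6487, 0.0277, 0.1253]
tcp_rot: [-3.141, -0.005, -0.001]
contact_force: [0.6, 0.2, 0.2]
grip_width: 0.0451
finger_force: 0.0
time: 18.7
eef_pos: [0.4902, 0.123, 0.1213]
tcp_rot: [-3.141, 0.005, 0.01]
contact_force: [1.1, -0.7, 0.0]
grip_width: 0.0501
finger_force: 0.0
time: 19.2
eef_pos: [0.4299, 0.2153, 0.1222]
tcp_rot: [-3.142, -0.001, 0.001]
contact_force: [0.1, -0.2, 0.4]
grip_width: 0.0502
finger_force: 0.0
[ 0.5705 -0.2428  0.5653 -0.2391  0.0113  0.0533  0.0528] [320 198  21  21 253]
[0.574  0.0467 0.5749 0.0593 0.009  0.0519 0.0745] [237 175  17  18 114]
[ 0.4696 -0.4126  0.4692 -0.4137  0.011   0.0297  0.0185] [212 323  16   7  71]
[0.43020323 0.21355725 0.12183043] [ 3.14086394e+00 -3.66524939e-04 -2.98879288e-03] [-0.00273248 -0.36352808  0.79860386]
```

View pics/top6.png

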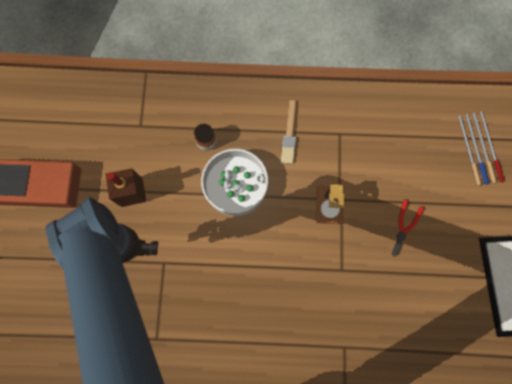

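All earlier rings show in the bowl (around (240,183)), and the last one is hidden beneath the arm.

```bash
python3 -m pendant '[[0,-0.2,0,0,0,0,50],[0,-0.36,0.2,0,0,0,50],[0,-0.36,0.4,0,0,0,50],[0,-0.36,0.6,0,0,0,50],[0,-0.36,0.73,0,0,0,50],[0,-0.36,0.79,0,0,0,50],[0,-0.36,0.795,0,0,0,50],[0,-0.36,0.795,0,0,0,50],[0,-0.36,0.795,0,0,0,15],[0,-0.36,0.795,0,0,0,15],[0,-0.36,0.795,0,0,0,15],[0,-0.36,0.795,0,0,0,15],[0,-0.36,0.795,0,0,0,15]]'
python3 -m pendant '[[0,0,-0.1,0,0,0,15],[0,0,-0.3,0,0,0,15],[0,0.1,-0.55,0,0,0,15],[0,0.4,-0.7,0,0,0,15],[0,0.7,-0.7,0,0,0,15],[0.1,1,-0.7,0,0,0,15],[0.1,1,-0.7,0,0,0,15]]'
```

```text
time: 20.6
eef_pos: [0.4306, 0.2696, 0.0043]
tcp_rot: [-3.141, -0.003, -0.001]
contact_force: [0.2, 0.1, 5.6]
grip_width: 0.0217
finger_force: 58.6
time: 21.3
eef_pos: [0.4463, 0.1113, 0.1089]
tcp_rot: [3.138, -0.003, -0.012]
contact_force: [0.8, 0.2, -0.1]
grip_width: 0.0217
finger_force: 58.9
```

```bash
python3 -m pendant '[[0.1,0.25,0,0,0,0,15],[0.3,0.5,0,0,0,0,15],[0.5,0.75,0,0,0,0,15],[0.75,0.9,0,0,0,0,15],[1,0.9,0,0,0,0,15],[1,0.9,0.05,0,0,0,15],[1,0.9,0.2,0,0,0,15],[1,0.9,0.3,0,0,0,15],[1,0.9,0.35,0,0,0,15],[1,0.9,0.35,0,0,0,15],[1,0.9,0.35,0,0,0,45],[1,0.9,0.35,0,0,0,45],[1,0.9,0.35,0,0,0,45],[1,0.9,0.2,0,0,0,45],[1,0.9,0,0,0,0,45],[1,0.9,-0.2,0,0,0,45],[1,0.9,-0.4,0,0,0,45],[1,0.9,-0.7,0,0,0,45],[1,0.9,-0.7,0,0,0,45]]'
python3 -m pendant '[[-0.2,-0.25,0,0,0,0,50],[-0.4,-0.5,0,0,0,0,50],[-0.4,-0.75,0,0,0,0,50],[-0.4,-1,0,0,0,0,50],[-0.4,-1,0,0,0,0,50],[-0.4,-1,0,0,0,0,50]]'
python3 - <<'E'
from h import *
c,W=shot("top"); cv2.imwrite("pics/t7.png",cv2.resize(c["color"][130:274,100:292,::-1],(768,576),interpolation=cv2.INTER_CUBIC))
a=c["color"].astype(int);z=W[...,2]
rd=(a[...,0]>1.8*a[...,1]+20)&(a[...,0]>80)&(z>.105)&(z<.19)&(W[...,1]<.33)&(W[...,1]>.2); q=W[rd]; print(len(q),q.mean(0) if len(q) else 0)
o=observe();print(o["eef_pos"],o["tcp_rot"],rows([.592,.279,.21]))
E
```

```text
time: 23.2
eef_pos: [0.5996, -0.0157, 0.2211]
tcp_rot: [3.141, -0.016, -0.001]
contact_force: [0.6, 0.5, 0.3]
grip_width: 0.0451
finger_force: 0.0
time: 23.8
eef_pos: [0.5341, 0.1353, 0.2129]
tcp_rot: [-3.142, -0.001, 0.003]
contact_force: [0.3, -0.1, -1.1]
grip_width: 0.0501
finger_force: 0.0
0 0
[0.53440412 0.13339535 0.21267857] [ 3.14074139e+00 -5.13678381e-04 -4.69672306e-04] [ 0.38350733 -0.97089289  0.01722765]
```

View pics/t7.png

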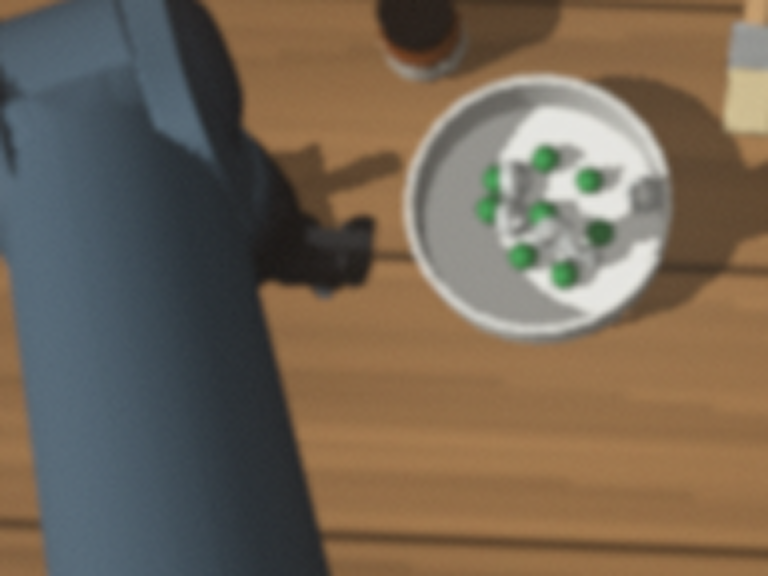

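All five rings and eight balls are in the bowl, with one ring near the right wall at (650,193). Next is the rod.

```bash
python3 -m pendant '[[0.1,-0.25,0,0,0,0,50],[0.2,-0.5,0,0,0,0,50],[0.3,-0.75,0,0,0,0,50],[0.385,-0.98,0,0,0,0,50],[0.385,-0.98,0,0,0,0,50],[0.385,-0.98,0,0,0,0,50],[0.385,-0.98,0,0,0,0,50]]'
python3 - <<'E'
from h import *
o=observe();print(o["eef_pos"],o["tcp_rot"],o["qpos"],rows([.592,.28,.121]))
E
python3 -m pendant '[[0,0,0.15,0,0,0,50],[0,0,0.3,0,0,0,50],[0,0,0.45,0,0,0,50],[0,0,0.55,0,0,0,50],[0,0,0.6,0,0,0,50],[0,0,0.6,0,0,0,50],[0,0,0.6,0,0,0,50]]'
python3 - <<'E'
from h import *
c,W=shot("side"); cv2.imwrite("pics/s8.png",cv2.resize(c["color"][50:170,170:330,::-1],(800,600),interpolation=cv2.INTER_CUBIC))
E
```

```text
time: 24.55
eef_pos: [0.5929, 0.2775, 0.212]
tcp_rot: [3.139, 0.0, -0.004]
contact_force: [0.1, -1.4, 0.1]
grip_width: 0.05
finger_force: 0.0
[0.59286065 0.27752236 0.21198471] [ 3.13901694e+00  3.68542370e-04 -4.42768011e-03] [-0.17688702  0.44556474 -0.42557673  1.58389044  0.19777734  1.15642715
 -2.22118854] [-0.00558717 -0.01805429  0.60652231]
time: 25.25
eef_pos: [0.5928, 0.2809, 0.1235]
tcp_rot: [-3.141, -0.001, -0.001]
contact_force: [-0.1, -0.7, 1.0]
grip_width: 0.0501
finger_force: 0.0
```

View pics/s8.png

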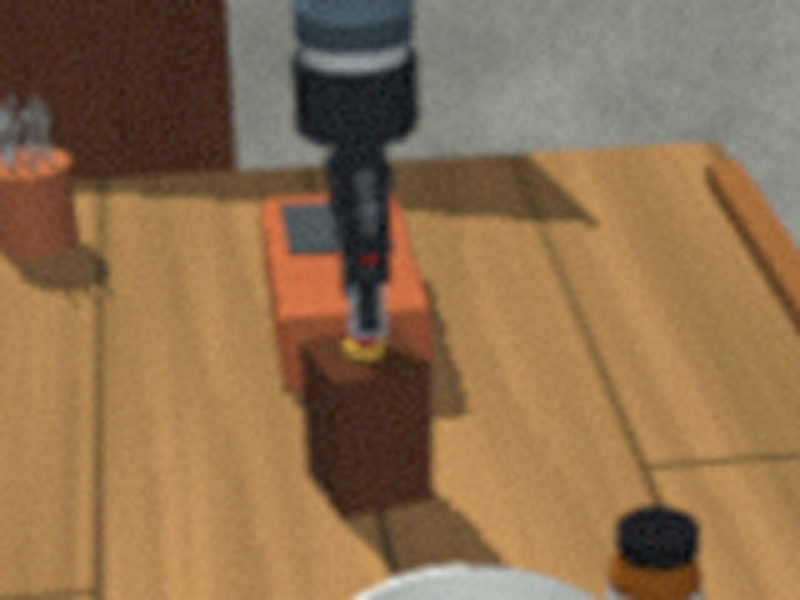

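The handle lies between the fingers, with the collar at (363,348). Close and lift.

```bash
python3 -m pendant '[[0,0,0,0,0,0,8],[0,0,0,0,0,0,8],[0,0,0,0,0,0,8],[0,0,0,0,0,0,8],[0,0,0,0,0,0,8],[0,0,0,0,0,0,8],[0,0,0,0,0,0,8]]'
python3 -m pendant '[[0,0,-0.05,0,0,0,8],[0,0,-0.15,0,0,0,8],[0,0,-0.3,0,0,0,8],[0,0,-0.45,0,0,0,8],[0,0,-0.6,0,0,0,8],[0,0,-0.75,0,0,0,8],[0,0,-0.85,0,0,0,8],[0,0,-0.85,0,0,0,8],[0,0,-0.85,0,0,0,8]]'
python3 - <<'E'
from h import *
c,W=shot("side"); cv2.imwrite("pics/s9.png",cv2.resize(c["color"][30:150,170:330,::-1],(800,600),interpolation=cv2.INTER_CUBIC))
o=observe();print(o["eef_pos"],o["tcp_rot"],o["contact_force"])
E
```

```text
time: 26.0
eef_pos: [0.5928, 0.2816, 0.1236]
tcp_rot: [-3.141, -0.002, -0.001]
contact_force: [-0.9, -1.4, 5.5]
grip_width: 0.0164
finger_force: 58.4
time: 26.9
eef_pos: [0.5918, 0.2806, 0.2497]
tcp_rot: [3.141, 0.001, -0.001]
contact_force: [-0.5, -1.0, -1.2]
grip_width: 0.0161
finger_force: 58.7
[0.59129594 0.28031518 0.24865487] [ 3.14028457e+00  2.23157242e-03 -6.61234458e-04] [-0.03300486  0.42589141 -1.94915379]
```

View pics/s9.png

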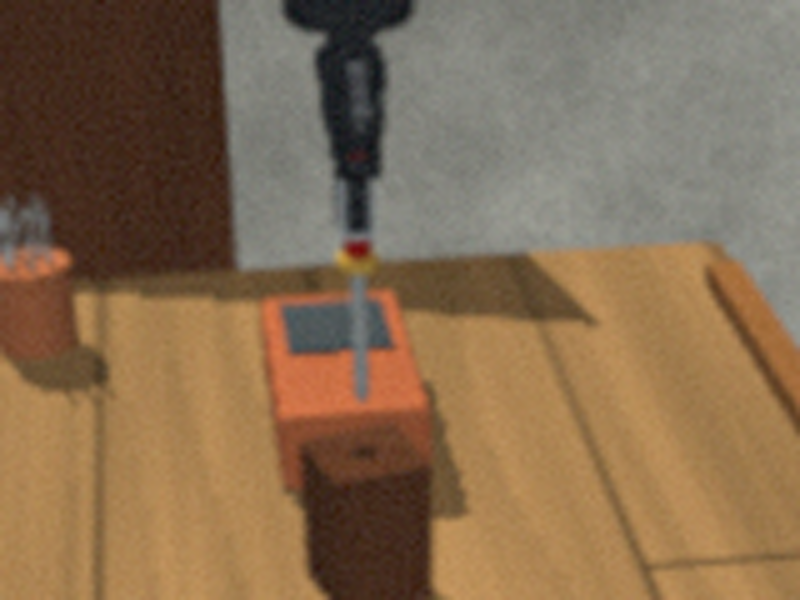

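The rod is held upright, with its tip at (362,398) clear of the block. I'll go over the near side of the bowl.

```bash
python3 -m pendant '[[0,0.1,0,0,0,0,8],[0,0.25,0,0,0,0,8],[0,0.45,0,0,0,0,8],[0,0.65,0,0,0,0,8],[0,0.85,0,0,0,0,8],[0,1,0,0,0,0,8],[0,1,0,0,0,0,8]]'
python3 -m pendant '[[0,0.15,0,0,0,0,8],[-0.05,0.35,0,0,0,0,8],[-0.1,0.5,0,0,0,0,8],[-0.1,0.65,0.1,0,0,0,8],[-0.1,0.77,0.2,0,0,0,8],[-0.1,0.82,0.3,0,0,0,8],[-0.1,0.82,0.3,0,0,0,8],[-0.1,0.82,0.3,0,0,0,8],[-0.1,0.82,0.3,0,0,0,8]]'
python3 - <<'E'
from h import *
c,W=shot("side"); cv2.imwrite("pics/s10.png",cv2.resize(c["color"][105:225,195:355,::-1],(800,600),interpolation=cv2.INTER_CUBIC))
c,W=shot("top","top10")
o=observe();print(o["eef_pos"],o["tcp_rot"],o["contact_force"],rows([.5765,.0075,.1245]))
E
```

```text
time: 27.65
eef_pos: [0.592, 0.1228, 0.2483]
tcp_rot: [3.136, 0.003, -0.01]
contact_force: [-0.6, -0.2, -1.5]
grip_width: 0.0164
finger_force: 58.7
time: 28.55
eef_pos: [0.5775, 0.0102, 0.2056]
tcp_rot: [-3.14, -0.001, 0.002]
contact_force: [-0.3, 0.9, -0.8]
grip_width: 0.0168
finger_force: 58.8
[0.57771874 0.00975356 0.2060027 ] [-3.14077753e+00 -1.94266615e-03  1.88047740e-03] [-0.26274747  0.50845688 -1.02912742] [-0.00920873  0.01545129  0.54332203]
```

View pics/s10.png

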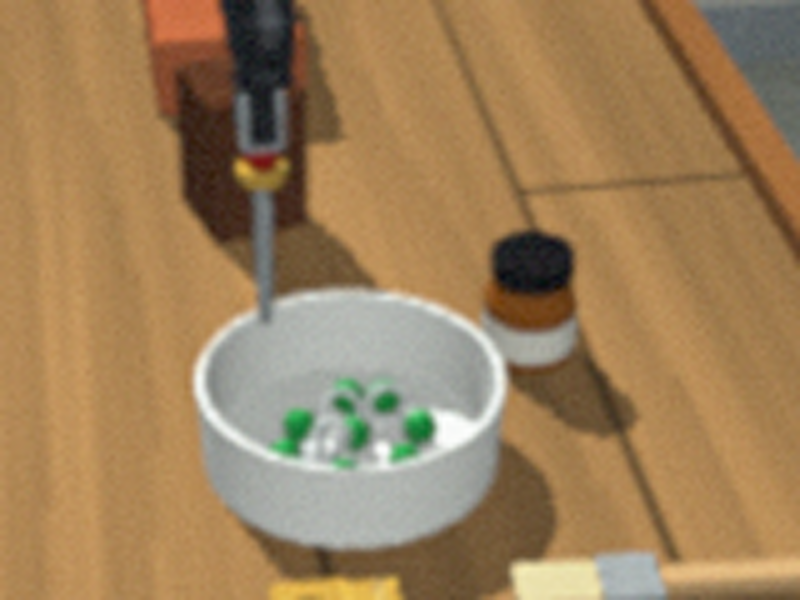

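The rod hangs over the near side of the bowl (tip at (265,320), above rim height) and the balls are clear. Lower it.

```bash
python3 -m pendant '[[-0.01,0.015,0.05,0,0,0,8],[-0.01,0.015,0.12,0,0,0,8],[-0.01,0.015,0.19,0,0,0,8],[-0.01,0.015,0.26,0,0,0,8],[-0.01,0.015,0.33,0,0,0,8],[-0.01,0.015,0.39,0,0,0,8],[-0.01,0.015,0.44,0,0,0,8],[-0.01,0.015,0.48,0,0,0,8],[-0.01,0.015,0.51,0,0,0,8],[-0.01,0.015,0.53,0,0,0,8],[-0.01,0.015,0.54,0,0,0,8],[-0.01,0.015,0.54,0,0,0,8],[-0.01,0.015,0.54,0,0,0,8]]'
python3 - <<'E'
from h import *
o=observe();print(o["eef_pos"],o["tcp_rot"],o["contact_force"],rows([.5765,.0075,.1245]))
for q in range(4):
    s=[(0,18)][0]
    a0=q*180; print([[round(.046/.15*(np.cos(np.radians(a0))-np.cos(np.radians(a0+10*i))),2),round(-.046/.15*(np.sin(np.radians(a0+10*i))-np.sin(np.radians(a0))),2)] for i in range(1,19)] if q<2 else "")
E
```

```text
time: 29.95
eef_pos: [0.5757, 0.0057, 0.1244]
tcp_rot: [-3.142, -0.001, -0.001]
contact_force: [-0.2, -0.5, -0.2]
grip_width: 0.0167
finger_force: 58.8
[0.57571702 0.00572962 0.12436773] [-3.14152569e+00 -7.24771134e-04 -6.94738629e-04] [-0.19834076 -0.52911829 -0.1744352 ] [ 0.00521231 -0.01180621 -0.00087722]
[[np.float64(0.0), np.float64(-0.05)], [np.float64(0.02), np.float64(-0.1)], [np.float64(0.04), np.float64(-0.15)], [np.float64(0.07), np.float64(-0.2)], [np.float64(0.11), np.float64(-0.23)], [np.float64(0.15), np.float64(-0.27)], [np.float64(0.2), np.float64(-0.29)], [np.float64(0.25), np.float64(-0.3)], [np.float64(0.31), np.float64(-0.31)], [np.float64(0.36), np.float64(-0.3)], [np.float64(0.41), np.float64(-0.29)], [np.float64(0.46), np.float64(-0.27)], [np.float64(0.5), np.float64(-0.23)], [np.float64(0.54), np.float64(-0.2)], [np.float64(0.57), np.float64(-0.15)], [np.float64(0.59), np.float64(-0.1)], [np.float64(0.61), np.float64(-0.05)], [np.float64(0.61), np.float64(-0.0)]]
[[np.float64(-0.0), np.float64(0.05)], [np.float64(-0.02), np.float64(0.1)], [np.float64(-0.04), np.float64(0.15)], [np.float64(-0.07), np.float64(0.2)], [np.float64(-0.11), np.float64(0.23)], [np.float64(-0.15), np.float64(0.27)], [np.float64(-0.2), np.float64(0.29)], [np.float64(-0.25), np.float64(0.3)], [np.float64(-0.31), np.float64(0.31)], [np.float64(-0.36), np.float64(0.3)], [np.float64(-0.41), np.float64(0.29)], [np.float64(-0.46), np.float64(0.27)], [np.float64(-0.5), np.float64(0.23)], [np.float64(-0.54), np.float64(0.2)], [np.float64(-0.57), np.float64(0.15)], [np.float64(-0.59), np.float64(0.1)], [np.float64(-0.61), np.float64(0.05)], [np.float64(-0.61), np.float64(0.0)]]
```

```bash
python3 -m pendant '[[0,-0.05,0,0,0,0,8],[0.02,-0.1,0,0,0,0,8],[0.04,-0.15,0,0,0,0,8],[0.07,-0.2,0,0,0,0,8],[0.11,-0.24,0,0,0,0,8],[0.15,-0.28,0,0,0,0,8],[0.2,-0.3,0,0,0,0,8],[0.25,-0.31,0,0,0,0,8],[0.31,-0.32,0,0,0,0,8],[0.36,-0.31,0,0,0,0,8],[0.41,-0.3,0,0,0,0,8],[0.46,-0.28,0,0,0,0,8],[0.5,-0.24,0,0,0,0,8],[0.54,-0.21,0,0,0,0,8],[0.57,-0.16,0,0,0,0,8],[0.6,-0.11,0,0,0,0,8],[0.61,-0.06,0,0,0,0,8],[0.62,-0.01,0,0,0,0,8],[0.62,-0.01,0,0,0,0,8]]'
python3 - <<'E'
from h import *
c,W=shot("side"); cv2.imwrite("pics/s11.png",cv2.resize(c["color"][105:225,195:355,::-1],(800,600),interpolation=cv2.INTER_CUBIC))
o=observe();print(o["eef_pos"],o["tcp_rot"],o["contact_force"])
E
```

```text
time: 31.85
eef_pos: [0.6685, 0.004, 0.1238]
tcp_rot: [3.14, 0.0, -0.004]
contact_force: [-0.0, -1.1, -0.8]
grip_width: 0.0163
finger_force: 58.8
[0.66834315 0.00534667 0.12387444] [ 3.14069513e+00  2.54065645e-04 -2.77891647e-03] [-0.29070845 -0.51535631 -1.19508079]
```

View pics/s11.png

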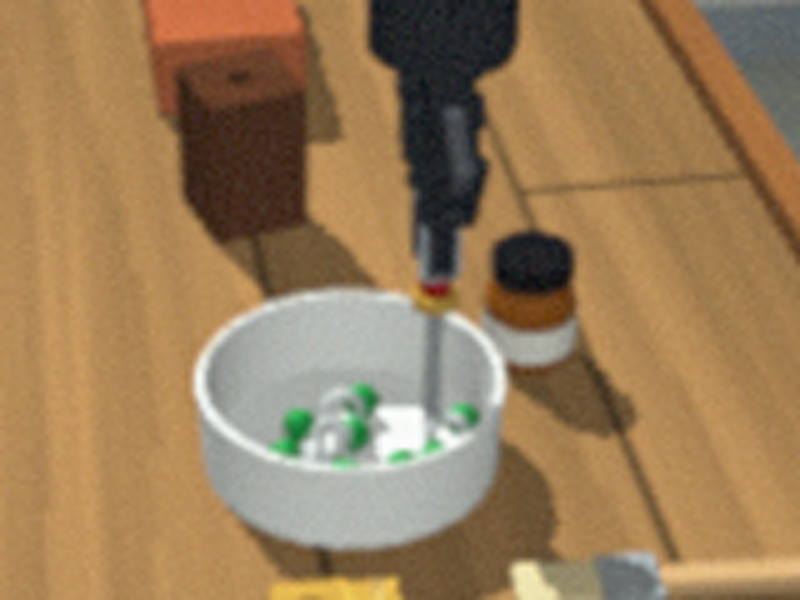

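The rod is at the far side (tip about (432,435)), the contents are pushed along, and forces are low. I'll carry on with the remaining one and a half rounds.

```bash
python3 -m pendant '[[0,0.05,0,0,0,0,8],[-0.02,0.1,0,0,0,0,8],[-0.04,0.15,0,0,0,0,8],[-0.07,0.2,0,0,0,0,8],[-0.11,0.23,0,0,0,0,8],[-0.15,0.27,0,0,0,0,8],[-0.2,0.29,0,0,0,0,8],[-0.25,0.3,0,0,0,0,8],[-0.31,0.3,0,0,0,0,8],[-0.36,0.29,0,0,0,0,8],[-0.41,0.28,0,0,0,0,8],[-0.46,0.26,0,0,0,0,8],[-0.5,0.22,0,0,0,0,8],[-0.54,0.19,0,0,0,0,8],[-0.57,0.14,0,0,0,0,8],[-0.6,0.09,0,0,0,0,8],[-0.61,0.04,0,0,0,0,8],[-0.62,-0.01,0,0,0,0,8]]'
python3 -m pendant '[[0,-0.05,0,0,0,0,8],[0.02,-0.1,0,0,0,0,8],[0.04,-0.15,0,0,0,0,8],[0.07,-0.2,0,0,0,0,8],[0.11,-0.23,0,0,0,0,8],[0.15,-0.27,0,0,0,0,8],[0.2,-0.29,0,0,0,0,8],[0.25,-0.3,0,0,0,0,8],[0.31,-0.31,0,0,0,0,8],[0.36,-0.3,0,0,0,0,8],[0.41,-0.29,0,0,0,0,8],[0.46,-0.27,0,0,0,0,8],[0.5,-0.23,0,0,0,0,8],[0.54,-0.2,0,0,0,0,8],[0.57,-0.15,0,0,0,0,8],[0.6,-0.1,0,0,0,0,8],[0.61,-0.05,0,0,0,0,8],[0.62,0,0,0,0,0,8]]'
python3 -m pendant '[[0,0.05,0,0,0,0,8],[-0.02,0.1,0,0,0,0,8],[-0.04,0.15,0,0,0,0,8],[-0.07,0.2,0,0,0,0,8],[-0.11,0.23,0,0,0,0,8],[-0.15,0.27,0,0,0,0,8],[-0.2,0.29,0,0,0,0,8],[-0.25,0.3,0,0,0,0,8],[-0.31,0.31,0,0,0,0,8],[-0.36,0.3,0,0,0,0,8],[-0.41,0.29,0,0,0,0,8],[-0.46,0.27,0,0,0,0,8],[-0.5,0.23,0,0,0,0,8],[-0.54,0.2,0,0,0,0,8],[-0.57,0.15,0,0,0,0,8],[-0.6,0.1,0,0,0,0,8],[-0.61,0.05,0,0,0,0,8],[-0.62,0,0,0,0,0,8],[-0.61,-0.05,0,0,0,0,8],[-0.59,-0.1,0,0,0,0,8]]'
python3 -m pendant '[[0.01,-0.02,0,0,0,0,8],[0.01,-0.02,0,0,0,0,8],[0.01,-0.02,0,0,0,0,8]]'
python3 - <<'E'
from h import *
c,W=shot("side"); cv2.imwrite("pics/s12.png",cv2.resize(c["color"][105:225,195:355,::-1],(800,600),interpolation=cv2.INTER_CUBIC))
o=observe();print(o["eef_pos"],o["tcp_rot"],o["contact_force"])
E
```

```text
time: 33.7
eef_pos: [0.5755, 0.0095, 0.1242]
tcp_rot: [-3.142, -0.0, -0.0]
contact_force: [0.3, -0.0, -0.7]
grip_width: 0.0168
finger_force: 58.8
time: 35.5
eef_pos: [0.6684, 0.0076, 0.124]
tcp_rot: [3.141, 0.0, -0.001]
contact_force: [0.1, -0.8, -2.2]
grip_width: 0.0163
finger_force: 58.8
time: 37.5
eef_pos: [0.5801, 0.0244, 0.1241]
tcp_rot: [-3.142, -0.0, -0.0]
contact_force: [0.9, 0.8, -0.2]
grip_width: 0.0164
finger_force: 58.8
time: 37.8
eef_pos: [0.5816, 0.0264, 0.124]
tcp_rot: [3.141, 0.0, -0.001]
contact_force: [0.1, -0.3, -1.1]
grip_width: 0.0165
finger_force: 58.8
[0.58147419 0.02611329 0.12391889] [ 3.14126313e+00  2.21310384e-04 -1.36533045e-03] [ 0.13536036 -0.07002597 -0.83995364]
```

View pics/s12.png

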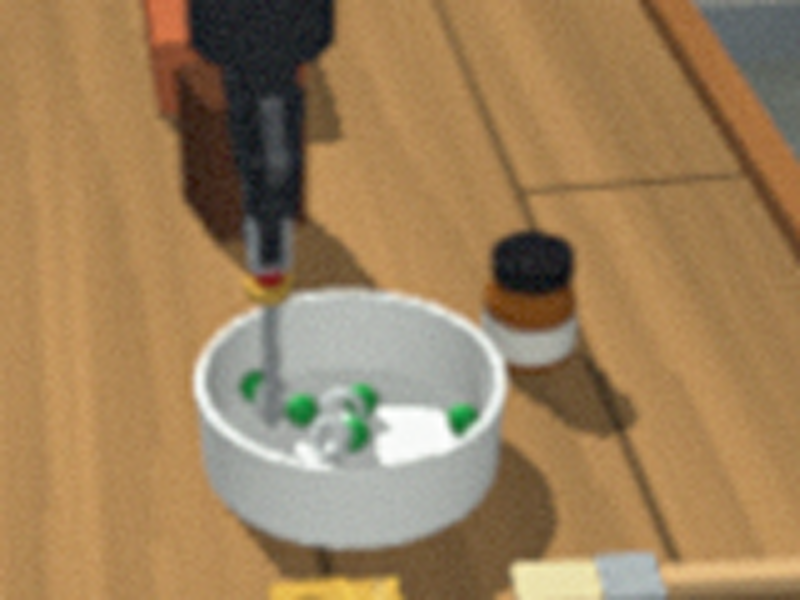

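Two full rounds are done and nothing has left the bowl. I'll raise the rod and bring it over the eyelet.

```bash
python3 -m pendant '[[0,0,-0.05,0,0,0,8],[0,0,-0.1,0,0,0,8],[0,0,-0.2,0,0,0,8],[0,0,-0.3,0,0,0,8],[0,0,-0.45,0,0,0,8],[0,0,-0.6,0,0,0,8],[0,0,-0.75,0,0,0,8],[0,0,-0.9,0,0,0,8],[0,0,-0.95,0,0,0,8],[0,0,-0.95,0,0,0,8]]'
python3 -m pendant '[[0,0.1,0,0,0,0,8],[0,0.25,0,0,0,0,8],[0,0.45,0,0,0,0,8],[0,0.65,0,0,0,0,8],[0,0.85,0,0,0,0,8],[0,1,0,0,0,0,8],[0,1,0,0,0,0,8]]'
python3 -m pendant '[[0,0.15,0,0,0,0,8],[-0.05,0.3,0,0,0,0,8],[-0.09,0.45,0,0,0,0,8],[-0.09,0.6,0,0,0,0,8],[-0.09,0.72,0,0,0,0,8],[-0.09,0.8,0,0,0,0,8],[-0.09,0.8,0,0,0,0,8],[-0.09,0.8,0,0,0,0,8],[-0.09,0.8,0,0,0,0,8]]'
python3 - <<'E'
from h import *
c,W=shot("side"); np.savez("s13.npz",W=W)
t,_=shot("top","top13")
cv2.imwrite("pics/s13.png",np.hstack([cv2.resize(c["color"][165:255,225:285,::-1],(400,600),interpolation=cv2.INTER_CUBIC),cv2.resize(t["color"][160:220,310:350,::-1],(400,600),interpolation=cv2.INTER_CUBIC)]))
o=observe();print(o["eef_pos"],o["tcp_rot"],o["contact_force"])
# predicted pixel of tip and axis points, in side view
R=np.array(c["R"]);K=np.array([[c["fx"],0,c["cx"]],[0,c["fy"],c["cy"]],[0,0,1.]])
for d in(.0235,.06,.1135):
    p=o["eef_pos"]-np.array([0,0,d]); uv=cv2.projectPoints(p.reshape(1,3),cv2.Rodrigues(R)[0],np.array(c["t"],float),K,np.array([c["k1"],0,0,0.]))[0].ravel(); print(d,uv,(uv-[225,165])*6.667)
E
```

```text
time: 38.85
eef_pos: [0.5827, 0.0269, 0.2692]
tcp_rot: [-3.141, -0.005, -0.001]
contact_force: [-0.3, 0.1, -1.0]
grip_width: 0.0165
finger_force: 58.8
time: 39.55
eef_pos: [0.5791, -0.131, 0.2643]
tcp_rot: [3.138, 0.004, -0.01]
contact_force: [0.3, -1.4, -1.0]
grip_width: 0.0164
finger_force: 58.8
time: 40.45
eef_pos: [0.5683, -0.2412, 0.2664]
tcp_rot: [-3.14, -0.0, 0.002]
contact_force: [0.5, 0.4, -0.1]
grip_width: 0.0167
finger_force: 58.8
[ 0.56822567 -0.24151028  0.2666098 ] [-3.14082563e+00 -1.86390443e-04  1.95824518e-03] [ 0.46874163 -0.71654376 -0.39398233]
0.0235 [256.08483389 176.86732234] [207.24258755  79.11943807]
0.06 [256.2724808 191.5896068] [208.49362948 177.27290852]
0.1135 [256.52940254 211.79757225] [210.20652674 311.99941417]
```

View pics/s13.png

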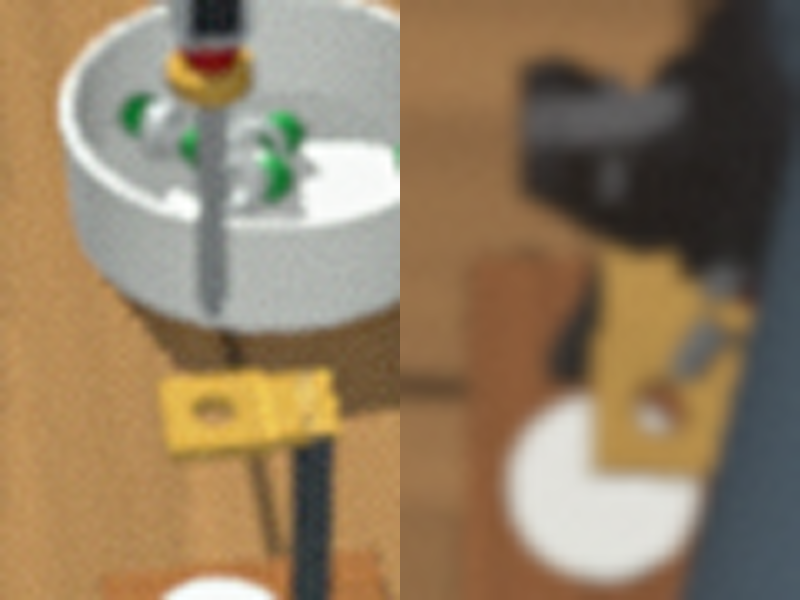

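The rod hangs above the eyelet: tip at (213,310) against the hole at (212,408) in the side view, and the tip also shows in the top view. I'll lower it to just above the bracket and measure tip against hole in both cameras.

```bash
python3 -m pendant '[[0,0.015,0.05,0,0,0,8],[0,0.015,0.12,0,0,0,8],[0,0.015,0.18,0,0,0,8],[0,0.015,0.19,0,0,0,8],[0,0.015,0.19,0,0,0,8],[0,0.015,0.19,0,0,0,8],[0,0.015,0.19,0,0,0,8]]'
python3 - <<'E'
from h import *
c,W=shot("side");t,_=shot("top")
cv2.imwrite("pics/s14.png",np.hstack([cv2.resize(c["color"][195:240,240:270,::-1],(400,600),interpolation=cv2.INTER_CUBIC),cv2.resize(t["color"][180:216,320:344,::-1],(400,600),interpolation=cv2.INTER_CUBIC)]))
o=observe();print(o["eef_pos"],o["tcp_rot"])
def proj(c,p):
    K=np.array([[c["fx"],0,c["cx"]],[0,c["fy"],c["cy"]],[0,0,1.]])
    return cv2.projectPoints(np.array(p,float).reshape(1,3),cv2.Rodrigues(np.array(c["R"]))[0],np.array(c["t"],float),K,np.array([c["k1"],0,0,0.]))[0].ravel()
tip=o["eef_pos"]-np.array([0,0,.1135])
for n,c,o0,s in(("side",c,[240,195],13.33),("top",t,[320,180],16.67)):
    f=lambda p:np.round((proj(c,p)+.5-o0)*s+([0,0] if n=="side" else [400,0]),1)
    print(n,"tip",f(tip),"eyelet if under rod",f([tip[0],tip[1],.115]),"+1mm x",f([tip[0]+.001,tip[1],.115]),"+1mm y",f([tip[0],tip[1]+.001,.115]))
E
```

```text
time: 41.25
eef_pos: [0.5682, -0.2457, 0.2386]
tcp_rot: [3.141, -0.001, -0.001]
contact_force: [-0.5, -0.5, -0.8]
grip_width: 0.0168
finger_force: 58.8
[ 0.56811012 -0.24570582  0.23863864] [ 3.14122203e+00 -1.07291269e-03 -7.15638336e-04]
side tip [231.5 380.6] eyelet if under rod [232.  427.5] +1mm x [238.2 426.9] +1mm y [231.2 423.4]
top tip [713.8 340.4] eyelet if under rod [702.2 355.1] +1mm x [702.2 348.2] +1mm y [695.2 354.8]
```

View pics/s14.png

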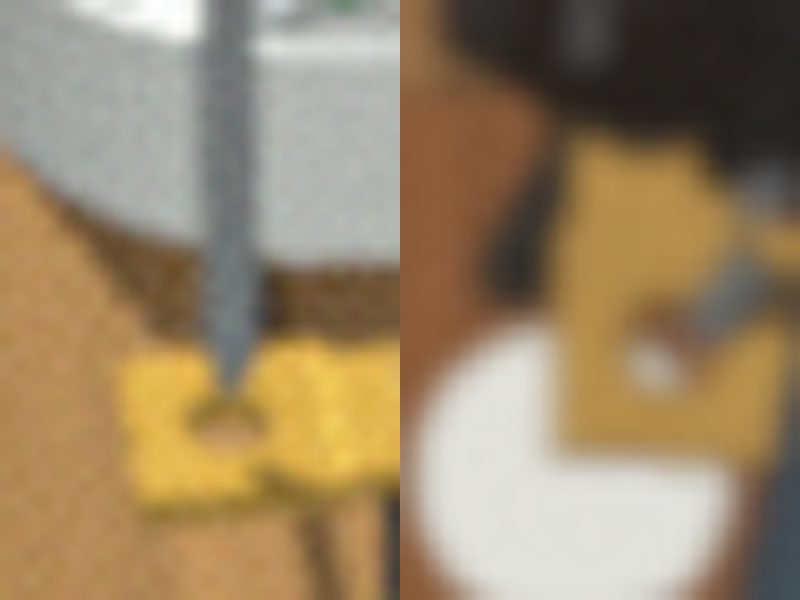

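Both views put the hole about 3 mm further towards +y than the rod (side: hole at (229,418), tip at (233,385); top: hole at (662,345), tip at about (697,328)). I'll shift and start insertion gently.

```bash
python3 -m pendant '[[-0.002,-0.02,0,0,0,0,8],[-0.002,-0.02,0,0,0,0,8],[-0.002,-0.02,0,0,0,0,8],[-0.002,-0.02,0.03,0,0,0,8],[-0.002,-0.02,0.06,0,0,0,8],[-0.002,-0.02,0.09,0,0,0,8],[-0.002,-0.02,0.12,0,0,0,8],[-0.002,-0.02,0.12,0,0,0,8],[-0.002,-0.02,0.12,0,0,0,8]]'
python3 - <<'E'
from h import *
o=observe();print(o["eef_pos"],o["tcp_rot"],o["contact_force"],o["ft_torque"])
E
```

```text
time: 42.25
eef_pos: [0.5673, -0.2425, 0.2197]
tcp_rot: [-3.141, 0.0, -0.001]
contact_force: [0.7, 0.6, -1.3]
grip_width: 0.0166
finger_force: 58.8
[ 0.56732459 -0.24253724  0.21973874] [-3.14132430e+00  4.65791078e-04 -7.02514627e-04] [ 0.71893942  0.60118222 -1.25823445] [-0.00787992 -0.00777822 -0.02297942]
```

```bash
python3 -m pendant '[[0.003,0,0.03,0,0,0,8],[0.003,0,0.06,0,0,0,8],[0.003,0,0.09,0,0,0,8],[0.003,0,0.12,0,0,0,8],[0.003,0,0.15,0,0,0,8],[0.003,0,0.15,0,0,0,8],[0.003,0,0.15,0,0,0,8]]'
python3 - <<'E'
from h import *
c,W=shot("side");t,_=shot("top")
cv2.imwrite("pics/s15.png",np.hstack([cv2.resize(c["color"][195:255,240:280,::-1],(400,600),interpolation=cv2.INTER_CUBIC),cv2.resize(t["color"][180:216,320:344,::-1],(400,600),interpolation=cv2.INTER_CUBIC)]))
o=observe();print(o["eef_pos"],o["tcp_rot"],o["contact_force"],o["ft_torque"])
E
```

```text
time: 42.95
eef_pos: [0.5678, -0.2426, 0.1973]
tcp_rot: [-3.141, 0.0, -0.001]
contact_force: [1.0, -0.3, -0.7]
grip_width: 0.0167
finger_force: 58.8
[ 0.56811911 -0.24259432  0.19776834] [ 3.14149810e+00 -4.64795325e-04 -6.66879833e-04] [ 0.43543235  0.83150159 -1.73522082] [-0.03434899  0.0225657   0.02727903]
```

View pics/s15.png

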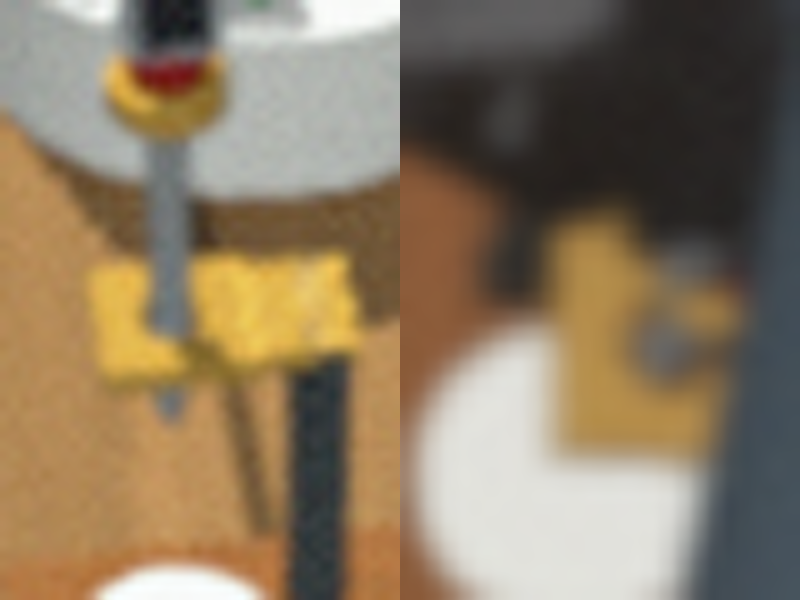

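The shaft is through the eyelet, its tip showing below the bracket at (170,415). I'll lower it to the seat.

```bash
python3 -m pendant '[[0,0,0.04,0,0,0,8],[0,0,0.08,0,0,0,8],[0,0,0.12,0,0,0,8],[0,0,0.16,0,0,0,8],[0,0,0.2,0,0,0,8],[0,0,0.24,0,0,0,8],[0,0,0.28,0,0,0,8],[0,0,0.32,0,0,0,8],[0,0,0.36,0,0,0,8],[0,0,0.38,0,0,0,8],[0,0,0.38,0,0,0,8],[0,0,0.38,0,0,0,8]]'
python3 -m pendant '[[0,0,0.005,0,0,0,8],[0,0,0.01,0,0,0,8],[0,0,0.01,0,0,0,8]]'
```

```text
time: 44.25
eef_pos: [0.5681, -0.2426, 0.1406]
tcp_rot: [3.142, -0.0, -0.001]
contact_force: [0.2, -0.6, -1.4]
grip_width: 0.0164
finger_force: 58.8
time: 44.55
eef_pos: [0.568, -0.2426, 0.1391]
tcp_rot: [3.142, -0.0, -0.001]
contact_force: [-0.2, 0.3, -1.0]
grip_width: 0.0165
finger_force: 58.8
```

```bash
python3 -m pendant '[[0,0,0.004,0,0,0,20],[0,0,0.004,0,0,0,25],[0,0,0.004,0,0,0,35],[0,0,0.004,0,0,0,50],[0,0,0.004,0,0,0,50],[0,0,0.004,0,0,0,50]]'
python3 -m pendant '[[0,0,-0.1,0,0,0,50],[0,0,-0.25,0,0,0,50],[0,0,-0.45,0,0,0,50],[0,0,-0.65,0,0,0,50],[0,0,-0.85,0,0,0,50],[0,0,-1,0,0,0,50],[0,0,-1,0,0,0,50]]'
python3 -m pendant '[[-0.25,0.25,0,0,0,0,50],[-0.5,0.5,0,0,0,0,50],[-0.75,0.75,0,0,0,0,50],[-1,1,0,0,0,0,50],[-1,1,0,0,0,0,50],[-1,1,0,0,0,0,50]]'
python3 - <<'E'
from h import *
c,W=shot("side");t,V=shot("top")
cv2.imwrite("pics/s16.png",np.hstack([cv2.resize(c["color"][150:270,225:305,::-1],(400,600),interpolation=cv2.INTER_CUBIC),cv2.resize(t["color"][130:250,200:280,::-1],(400,600),interpolation=cv2.INTER_CUBIC)]))
print(rings(t,V))
E
```

```text
time: 45.15
eef_pos: [0.5679, -0.2426, 0.1385]
tcp_rot: [3.142, -0.0, -0.001]
contact_force: [0.2, -0.2, 0.5]
grip_width: 0.0501
finger_force: 0.0
time: 45.85
eef_pos: [0.5707, -0.2434, 0.2948]
tcp_rot: [3.138, -0.01, -0.001]
contact_force: [0.1, -1.1, 0.5]
grip_width: 0.0499
finger_force: 0.0
time: 46.45
eef_pos: [0.4143, -0.3953, 0.288]
tcp_rot: [3.141, 0.002, -0.008]
contact_force: [1.1, 0.2, 0.3]
grip_width: 0.0498
finger_force: 0.0
[(array([ 0.57128485, -0.24241305,  0.56539631, -0.23914162,  0.01182335,
        0.0507908 ,  0.0474734 ]), array([321, 198,  19,  20, 212], dtype=int32))]
```

View pics/s16.png

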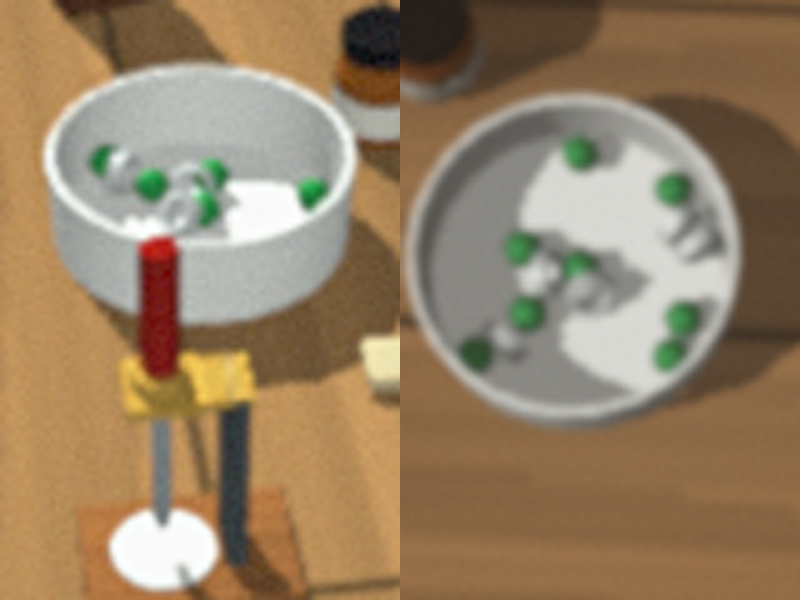

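The rod hangs by its collar in the eyelet. All eight balls are in the bowl, the rings lie among them, and no ring is left on the bench.

```bash
python3 -c "
from station import finish_job
print(finish_job())"
```

```text
the job is handed in; nothing more can be done
None
```

The job is handed in at about 47 s: all five rings went into the bowl, the rod made two full clockwise rounds plus about 25° from the near side, and it now hangs by its collar in the eyelet with all eight balls still in the bowl; the hand-in returned no verdict.

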